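# Slide the spice tray home past the drop gate

## Robot

A 6-joint arm with a two-finger parallel gripper is mounted at the origin on a cart in front of the work surface, level with it; the furniture and walls round the work are solid. World frame = base frame: x ahead of the robot, y to its left, z up, the work surface at z = 0. Lengths are in m, angles in degrees, forces in N, time in s.
With the tool pointing down it reaches from about 0.375 to 0.9 m from the base axis. Payload 3.1 kg.
Tool frame: the origin (TCP) lies between the finger pads; the fingertips stand 11 mm ahead of it and the grasp point (between the pads) lies 8 mm behind it; x points along the fingers, y is the direction in which the jaws open and shut, and the axes are right-handed (so a half turn about x gives the same grasp; the last joint's range is limited). The gripper opens to 87 mm and grips with 3 to 60 N. Pads are 19 mm wide; open, the fingers measure 117 mm over their backs; the gripper's body (75 mm by 190 mm) begins 51 mm behind the grasp point.
Start: joints at [66.32, 30.224, 82.088, -0, 67.689, -10.227], TCP at [0.145, 0.608, 0.234] pointing down, gripper open.
Joint ranges: [-176.69, 176.69], [-43.24, 126.21], [12.49, 139.97], [-82, 262], [0, 151.66], [-163.58, 163.58]. Speed limits (degrees/s): [159.86, 159.86, 180, 180, 180, 180].

## Interface

Orientations are given as a 3x3 rotation matrix whose columns are the frame's x, y, z axes.
In Python, from rig import bot gives the robot as it stands.
- The arm moves only by the shell command python3 -m inch 'ROWS' [OPENING]. ROWS is a JSON object of lists of equal length, an entry for each row: "dp": the shift along the tool's x, y, z in mm, a list of three; "yaw": the turn about the tool's x in degrees. In form: {"dp": [[tx, ty, tz], ...], "yaw": [yaw, ...]}. A call has 1 to 20 rows; each row shifts and turns the commanded pose from where the row before left it, along the tool's axes as they then stand; what a row does not reach is not made up. A row lasts 1/12 s, in which the tool goes at most 41.7 mm and 7.16 degrees, less where a joint would pass 70% of its speed; a pose out of reach is approached as far as the arm can. A call is refused whole if a number of a shift passes 41.7 or a number of a turn 7.16, either way. A call with a gripper value outside its range is refused whole. OPENING is the finger opening in mm, from 0 to 87, set as the call begins (- or left out, the last holds). The fingers move at their own pace and stop on an object; the grip force is fixed at half the most. Time passes only in rows, so rows that do not move let the fingers close. It gives the time, the measured TCP pose, the force and the opening at its end, in the units of the state.
- bot.read_state(): the state, without advancing time (a new reading comes with each control period).
- bot.capture(name): name is "side" or "top" or "wrist"; returns a dict with "color" (400x640x3 uint8, red, green, blue), "intrinsics" (3x3 intrinsics, pixels), "k1" (the pictures are not rectified: a ray, as slopes to the right and down, at radius r is drawn at 1 + k1 r^2 times it, then the intrinsics apply), "pose" (4x4, takes a point from camera to world coordinates). Camera axes: x right, y down, z forward; pixel columns grow to the right and rows downward; lengths in m; the calibration is good to about 2 mm. A picture is of the moment at which its call begins. There is no depth.
- bot.hand_in(): hands the job in, once; it reports no verdict.
The state is a dict: "time_s": time; "joint_positions": joint angles; "qvel": joint speeds; "tau": joint torques, N m; "position": TCP position; "tcp_rot": TCP orientation; "force": force on the tool from outside, world axes, zero at the start; "moment": the same for the moment, N m; "opening": opening from 0.0 (shut) to 1.0 (fully open).
Only numpy, scipy, OpenCV 4.12 (cv2) and the standard library are available. Lean on these libraries where they do the work, as an engineer would, in place of code of your own. Each camera call takes 0.05 s, during which the arm holds its last target.

## Task

Slide the loaded spice tray home in its dock: press down the long steel flap beside the chute with one fingertip so that the drop gate swings up, and keep it held open while you push the tray by its upright rear board, past the gate and fully up against the end stop. Then let go of the flap so that the gate drops shut behind the tray. Only push, lift or grasp nothing: the tray and its jars stay down, the gate must not be rammed by the tray or come down on it or on the jars, and the other things on the worktop stay where they are.

Things in the scene. Friction and masses are not known exactly. Their poses are not given: they have to be found in the camera images.
- dock: Fixed light-wood tray dock: a plank 6 mm thick on the worktop. Origin on the worktop, on the chute's centre line below the shut gate; +x = push direction along the chute, +y = left of it, the flap's side, which faces the robot; +z up. The plank spans x -355 to +145, y -78 to +93 mm. Side rails 22 mm high (top above worktop), 117 mm apart, guide the tray.
- end_stop (a point): Middle of the end stop's face, where the tray's front comes to rest: dock x = +132 mm. The stop is 40 mm high.
- hinge (a point): Point on the axis of the steel hinge rod (10 mm thick): it lies along dock x at dock y = +80 mm, 90 mm above the worktop, between the flap and the chute. Slim brackets (99 mm high, 14 mm wide) carry it at dock x = -343 and +22 mm; one finger goes on each side of it.
- gate_hinge (a joint): Angle of the drop gate (rad) about the rod: 0 = shut (on a stop; the tray cannot push it open), grows as the flap is pressed down and the gate rises, at most 0.8. A spring and its weight shut it when let go; holding it takes about 3 to 8 N on the flap. From 0.46 up it clears tray and jars; 0.6 to 0.7 leaves room to spare.
- gate: The gate: a steel arm, 10 mm thick, from the rod 128 mm across the chute (along the dock's -y when shut), with a panel 46 mm wide, 62 mm high at its far end that hangs in front of the tray when shut, 28 mm clear of the worktop (the tray's tongue passes under it). Origin on the rod's axis at dock x = 0. At 0.65 rad the arm's end is 175 mm above the worktop.
- flap (a point): The flap that opens the gate: a steel strip 250 mm long (dock x -335 to -85 mm), 36 mm wide, beyond the rod from the chute, part of the gate. Point at the centre of its top face: dock x -210, y +122 mm, 103 mm above the worktop when shut, about 75 mm at 0.65 rad. A fingertip can press and slide anywhere along it, best near the middle of its width.
- tray: Loose wooden spice tray, 0.25 to 0.4 kg and three jars of 0.11 kg. Box 112 x 112 mm, 28 mm high, four square cells, the left rear one empty. Origin: centre of its underside, 6 mm above the worktop; axes parallel to the dock's. It starts with its origin at dock x = -118 to -75 mm and is home at +76 mm. A tongue 9 mm high runs back from the box to the upright push board.
- push_board (a point): Point on the rear face of the tray's upright push board, in the middle of its width, 91 mm above the worktop: tray x = -171, y = +15 mm. The board is 80 mm wide (tray y -25 to +55), 10 mm thick, its top 111 mm above the worktop. Tray home, it is still 85 mm short of the gate.
- jar0: Squat brown spice jar with a grey lid, 45 mm diameter, 58 mm high, standing loose in the tray's right rear cell (tray x = -27, y = -27 mm); its top is 68 mm above the worktop. Origin at the centre of its underside.
- jar1: Same jar, right front cell (tray x = +27, y = -27 mm).
- jar2: Same jar, left front cell (tray x = +27, y = +27 mm).
- pepper_mill: Bystander: dark wooden pepper mill, 58 mm diameter, 170 mm high, beyond the dock as seen from the robot, about 130 mm from the chute's centre line. Origin at its underside.
- salt_shaker: Bystander: glass salt shaker, 44 mm diameter, 90 mm high, beside the pepper mill. Origin at its underside.
- garlic: Bystander: bulb of garlic, 54 mm, beyond the dock's far side. Origin at its underside.
- lemon: Bystander: lemon, 72 mm long, 58 mm high, on the robot's side of the dock near its end. Origin at its underside.
Things that resemble listed ones, but are neither listed nor needed, are in the scene too. Leave any red look-alike of the jar2 alone. What is shaped like the jar0 but turquoise is not meant.

How it is judged:
By the outcome, as a careful person would: the job done as asked, in the order asked, and still so for the second after the job is handed in, with the robot touching nothing.
It also fails if it takes over 48 s, if anything falls off the work surface, if the arm or the gripper's body presses on something with over 40 N, if the wrist force passes 120 N, or if a joint passes its speed limit or range.

## Working session

There is one attempt and no reset: what is moved stays moved. The work goes in short steps, Python scripts to look and compute and a shell command to move; the robot and the scene stay as the last step left them, time stands still between calls to the robot, and variables do not carry over. Pictures are saved under pics/ and viewed, and the job is handed in when it is done.

```bash
ls; mkdir -p pics
python3 - <<'E'
from rig import bot
import cv2,numpy as np,pickle
s=bot.read_state();print({k:np.round(v,3).tolist() for k,v in s.items()})
d={}
for n in ["side","top","wrist"]:
    c=bot.capture(n);d[n]=c;cv2.imwrite(f"pics/a_{n}.png",c["color"][:,:,::-1]);print(n,c["intrinsics"].tolist(),c["k1"],np.round(c["pose"],4).tolist())
pickle.dump(d,open("a.pkl","wb"))
E
```

```text
pics
{'time_s': 0.0, 'joint_positions': [66.32, 30.281, 82.157, -0.001, 67.688, -10.228], 'qvel': [-0.075, -0.037, 0.019, -0.022, 0.036, -0.119], 'tau': [-0.002, -44.003, -17.659, 0.063, 0.058, -0.0], 'position': [0.145, 0.607, 0.233], 'tcp_rot': [[-0.001, 0.233, 0.973], [-0.002, 0.973, -0.233], [-1.0, -0.002, -0.0]], 'force': [0.378, 0.38, 0.305], 'moment': [-0.026, 0.059, 0.002], 'opening': 1.001}
side [[458.4496979567396, 0.0, 325.7138700031365], [0.0, 458.4496979567396, 198.27478882984977], [0.0, 0.0, 1.0]] -0.06689892870861996 [[0.9951, -0.0566, 0.0817, 0.5166], [-0.0975, -0.399, 0.9118, -0.7562], [-0.019, -0.9152, -0.4025, 0.4892], [0.0, 0.0, 0.0, 1.0]]
top [[394.28763087406907, 0.0, 321.3439594669185], [0.0, 394.28763087406907, 201.22966103153666], [0.0, 0.0, 1.0]] 0.018746255294793235 [[0.0279, -0.9825, 0.184, 0.4355], [-0.9994, -0.0315, -0.0166, 0.1332], [0.0221, -0.1834, -0.9828, 0.992], [0.0, 0.0, 0.0, 1.0]]
wrist [[302.1861976819236, 0.0, 320.6653685382632], [0.0, 302.1861976819236, 199.8986769618809], [0.0, 0.0, 1.0]] -0.016685949584276924 [[0.2322, 0.9392, 0.253, 0.0756], [0.9727, -0.2234, -0.0633, 0.6232], [-0.0029, 0.2608, -0.9654, 0.3843], [0.0, 0.0, 0.0, 1.0]]
```

View pics/a_side.png

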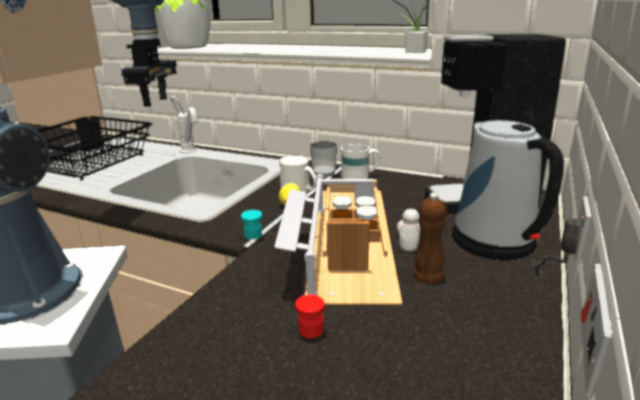

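View pics/a_top.png

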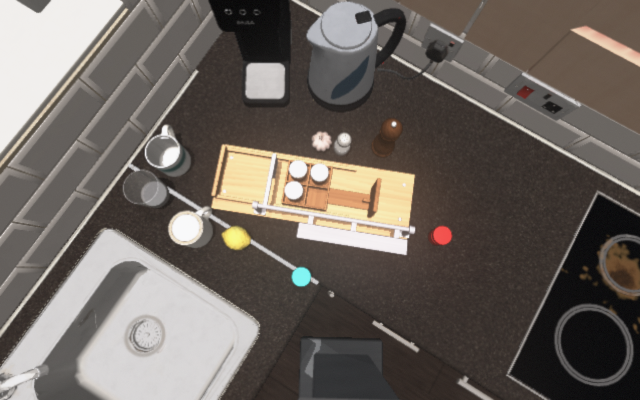

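View pics/a_wrist.png

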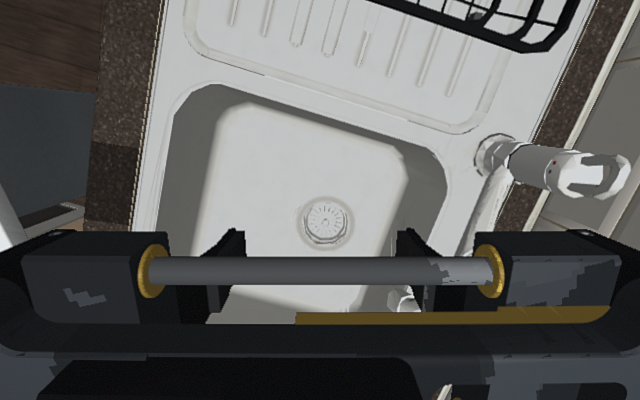

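The dock lies with its push direction to the left in the top view (gate at about (270,185), flap at about (352,237), push board at about (376,197)). The side view shows the same dock end-on. The red jar (top 442,236) and the turquoise one (301,277) stand outside the tray, so they are the decoys. The brown jars in the tray at (298,170), (320,173) and (293,190) are the listed ones. I'll enlarge both views.

Run:
```python
import cv2,pickle
d=pickle.load(open("a.pkl","rb"))
t=d["top"]["color"][135:265,205:425,::-1];cv2.imwrite("pics/b_top.png",cv2.resize(t,None,fx=3.6,fy=3.6,interpolation=cv2.INTER_CUBIC))
t=d["side"]["color"][165:310,235:410,::-1];cv2.imwrite("pics/b_side.png",cv2.resize(t,None,fx=4,fy=4,interpolation=cv2.INTER_CUBIC))
```

```text
(no output)
```

View pics/b_top.png

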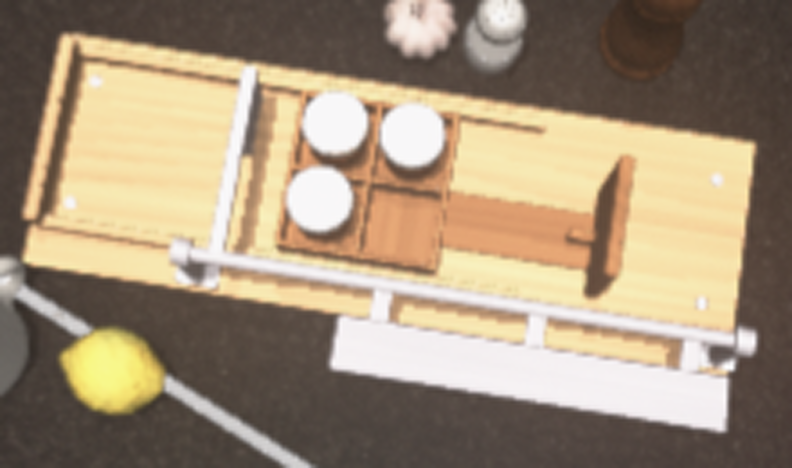

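View pics/b_side.png

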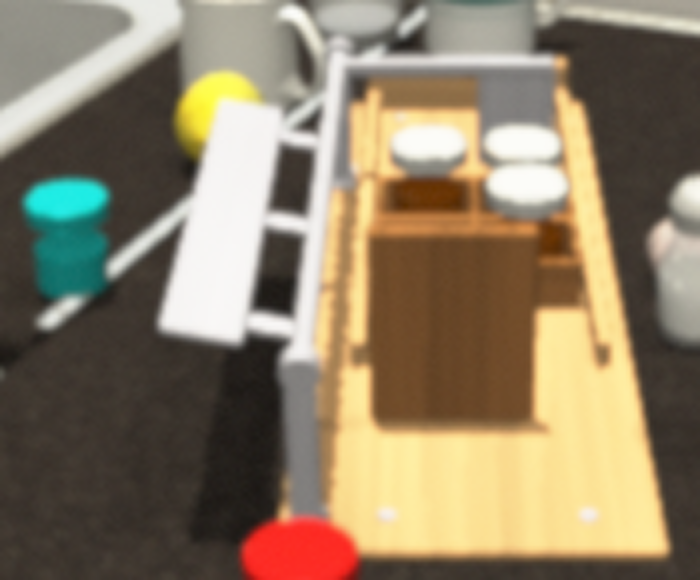

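The crops confirm it: three brown, white-lidded jars in the tray with the left rear cell empty, the gate shut, and the board behind. Next I'll triangulate the flap and board corners across both views and cast the plank corners onto z = 6 mm.

```bash
cat > h.py <<'E'
import cv2,numpy as np,pickle
def ray(c,uv):
    p=cv2.undistortPoints(np.array([[uv]],float),c["intrinsics"],np.array([c["k1"],0,0,0,0.]))[0,0]
    P=c["pose"];r=P[:3,:3]@[p[0],p[1],1];return P[:3,3],r/np.linalg.norm(r)
def plane(c,uv,z):
    o,r=ray(c,uv);return o+r*(z-o[2])/r[2]
def tri(c1,u1,c2,u2):
    o1,a=ray(c1,u1);o2,b=ray(c2,u2)
    t=np.linalg.lstsq(np.c_[a,-b],o2-o1,rcond=None)[0]
    p,q=o1+t[0]*a,o2+t[1]*b;return (p+q)/2,np.linalg.norm(p-q)
def top(u,v):return (205+(u+.5)/3.6-.5,135+(v+.5)/3.6-.5)
def side(u,v):return (235+(u+.5)/4-.5,165+(v+.5)/4-.5)
E
python3 - <<'E'
from h import *
d=pickle.load(open("a.pkl","rb"));T,S=d["top"],d["side"]
r=lambda p:np.round(np.array(p)*1000,1)
R={}
for n,a,b in [("flap fo",(330,368),(222,98)),("flap fi",(337,318),(282,108)),("flap ro",(725,430),(160,328)),
  ("board far",(634,157),(537,232)),("board near",(616,279),(372,232)),("plank rr",(755,142),(668,553)),
  ("rod rear",(752,341),None),("screw1",(717,180),(588,514)),("screw2",(701,303),(387,514))]:
    if b is None: continue
    p,g=tri(T,top(*a),S,side(*b));print(n,r(p),"gap",r(g));R[n]=p
for n,a,z in [("plank rr",(755,142),.006),("plank fl",(22,265),.006),("lem side corner rear",(735,372),.006)]:
    print("plane",n,r(plane(T,top(*a),z)))
print("side rr plane",r(plane(S,side(668,553),.006)))
print("len flap",r(np.linalg.norm(R["flap fo"]-R["flap ro"])),"w",r(np.linalg.norm(R["flap fo"]-R["flap fi"])),"board w",r(np.linalg.norm(R["board far"]-R["board near"])))
v=R["flap fo"]-R["flap ro"];print("yaw flap",np.degrees(np.arctan2(v[1],v[0])))
v=plane(T,top(330,368),.103)-plane(T,top(725,430),.103);print("yaw flap top",np.degrees(np.arctan2(v[1],v[0])),r(np.linalg.norm(v)))
E
```

```text
flap fo [520.2 172.2 105.7] gap 3.9
flap fi [552.6 169.3  99. ] gap 3.9
flap ro [488.2 -74.9 104.5] gap 2.0
board far [660.1 -17.5 109.3] gap 2.0
board near [583.   -6.3 108.5] gap 6.7
plank rr [ 700.5 -122.8    4. ] gap 1.4
screw1 [671.  -94.4   7. ] gap 1.8
screw2 [582.3 -82.2   6.4] gap 2.5
plane plank rr [ 699.2 -122.2    6. ]
plane plank fl [593.2 394.3   6. ]
plane lem side corner rear [ 533.3 -105.6    6. ]
side rr plane [ 700.5 -125.2    6. ]
len flap 249.3 w 33.2 board w 77.9
yaw flap 82.6292316743822
yaw flap top 82.81661368584771 249.6
```

```bash
cat >> h.py <<'E'
def fit():
    d=np.array([(-85,140),(-85,104),(-335,140),(-355,-78),(145,93)])/1000.
    w=np.array([(.5202,.1722),(.5526,.1693),(.4882,-.0749),(.6998,-.1233),(.5932,.3943)])
    A=d-d.mean(0);B=w-w.mean(0)
    U,s,V=np.linalg.svd(A.T@B);R=V.T@U.T;return R,w.mean(0)-R@d.mean(0),d,w
E
python3 - <<'E'
from h import *
R,t,d,w=fit();print(R,t,np.degrees(np.arctan2(R[1,0],R[0,0])));print(np.round((w-t)@R*1000-d*1000,1))
for b in [(.6601,-.0175),(.583,-.0063)]:print((np.array(b)-t)@R)
E
python3 -m inch '{"dp":[[0,-28,28],[0,-28,28],[0,-28,28],[0,-28,28],[0,-28,28],[0,-28,28]],"yaw":[0,0,0,0,0,0]}' 87
python3 -m inch '{"dp":[[0,0,0],[0,0,0],[0,0,0],[0,0,0],[0,0,0],[0,0,0],[0,0,0],[0,0,0],[0,0,0],[0,0,0],[0,0,0],[0,0,0],[0,0,0]],"yaw":[7,7,7,7,7,7,7,7,7,7,7,7,0]}'
```

```text
[[ 0.12542139 -0.99210356]
 [ 0.99210356  0.12542139]] [0.66790512 0.23938218] 82.79490907641782
[[-0.2 -1.9]
 [ 1.   1.6]
 [ 0.7 -1.1]
 [-0.8  0.9]
 [-0.7  0.5]]
[-0.25583266 -0.02447503]
[-0.25439109  0.05342087]
time_s: 0.65
position: [0.27, 0.4036, 0.2334]
tcp_rot: [[-0.0, 0.232, 0.973], [-0.0, 0.973, -0.232], [-1.0, -0.0, -0.0]]
force: [1.2, 0.6, 0.1]
opening: 1.0
time_s: 1.73
position: [0.2696, 0.4052, 0.2334]
tcp_rot: [[-0.0, 0.991, -0.132], [-0.0, -0.132, -0.991], [-1.0, -0.0, 0.0]]
force: [-0.4, -0.6, 0.4]
opening: 0.998
```

```bash
python3 -m inch '{"dp":[[0,22,24],[0,22,24],[0,22,24],[0,22,24],[0,22,24],[0,22,24],[0,22,24],[0,22,24],[0,22,24],[0,22,24],[0,22,24],[0,22,24],[0,22,24],[0,22,24],[0,22,24],[0,18,29],[0,0,0],[0,0,0]],"yaw":[-0.4,0,0,0,0,0,0,0,0,0,0,0,0,0,0,0,0,0]}'
cat >> h.py <<'E'
def rep():
    from rig import bot
    R,t,_,_=fit();s=bot.read_state();p=np.array(s["position"]);z=np.array(s["tcp_rot"])[:,2]
    print("t",s["time_s"],"tcp dock mm",np.round((p[:2]-t)@R*1000,1),"tip z",round(p[2]*1000-11,1),"z in dock",np.round(z[:2]@R,3),"F dock",np.round(np.array(s["force"])[:2]@R,1),round(s["force"][2],1),"q",np.round(s["joint_positions"],0))
E
python3 - <<'E'
from h import *
rep()
from rig import bot
for n in ["wrist","top","side"]:
    c=bot.capture(n);cv2.imwrite(f"pics/c_{n}.png",c["color"][:,:,::-1]);pickle.dump(c,open(f"c_{n}.pkl","wb"))
E
```

```text
time_s: 3.23
position: [0.5676, -0.0253, 0.2331]
tcp_rot: [[-0.0, 0.992, -0.123], [0.0, -0.123, -0.992], [-1.0, -0.0, -0.0]]
force: [-0.8, 1.1, -0.4]
opening: 0.997
t 3.2333 tcp dock mm [-275.1   66.3] tip z 222.1 z in dock [-1.    -0.002] F dock [1.  0.9] -0.4 q [-14.  26.  90.   0.  64.  -7.]
```

View pics/c_wrist.png

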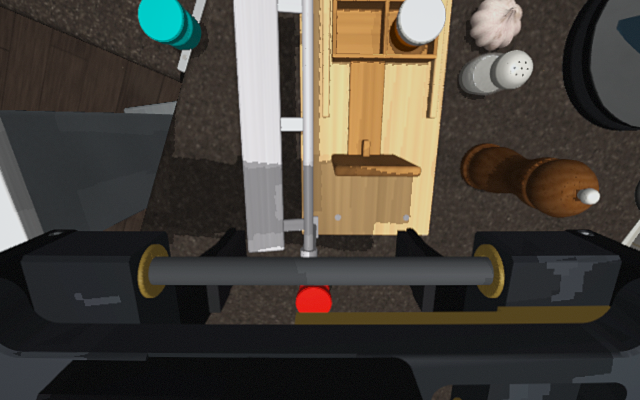

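View pics/c_side.png

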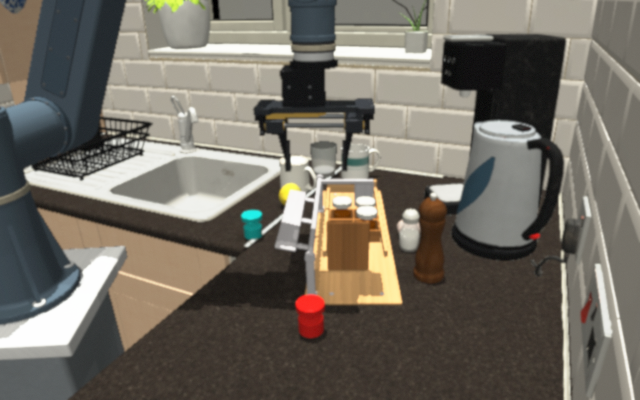

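Run:
```python
from h import *
c=pickle.load(open("c_wrist.pkl","rb"));R,t,_,_=fit()
im=c["color"][140:260,220:440,::-1];cv2.imwrite("pics/d.png",cv2.resize(im,None,fx=3.6,fy=3.6,interpolation=cv2.INTER_CUBIC))
for uv,z in [((250,250),.103),((284,248),.103),((421,175),.111),((333,171),.111),((429,234),.006)]:
    p=plane(c,uv,z);print(uv,np.round((p[:2]-t)@R*1000,1))
```

```text
(250, 250) [-334.  138.]
(284, 248) [-331.7  103.4]
(421, 175) [-255.1  -25.7]
(333, 171) [-251.7   55.3]
(429, 234) [-354.6  -79.1]
```

View pics/d.png

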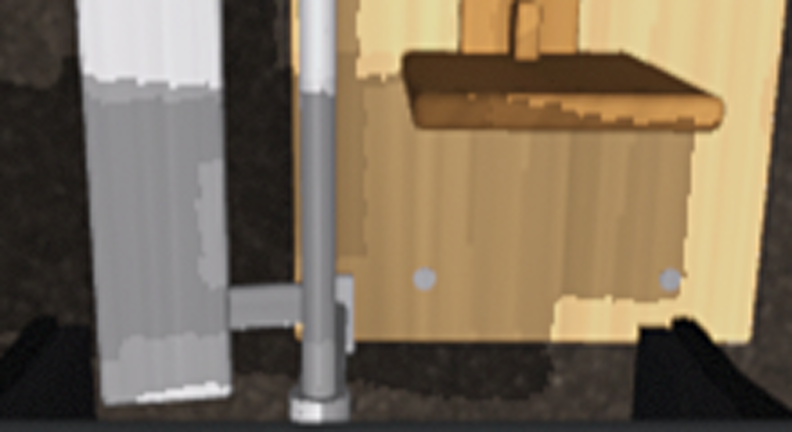

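The wrist view agrees with the dock fit to 1-2 mm: flap rear corners at dock (-334,138) and (-332,103), board rear at x ≈ -254. I'll shift 5 mm toward the flap and go down.

```bash
python3 -m inch '{"dp":[[0,-5,0],[10,0,0],[20,0,0],[25,0,0],[25,0,0],[15,0,0],[10,0,0],[5,0,0],[0,0,0],[0,0,0]],"yaw":[0,0,0,0,0,0,0,0,0,0]}'
python3 -c "from h import *;rep()"
```

```text
time_s: 4.22
position: [0.5625, -0.0228, 0.124]
tcp_rot: [[0.001, 0.992, -0.122], [-0.0, -0.122, -0.992], [-1.0, 0.001, 0.0]]
force: [0.2, 0.6, -0.1]
opening: 1.0
t 4.2167 tcp dock mm [-273.3   71.7] tip z 113.0 z in dock [-1.    -0.003] F dock [ 0.6 -0.2] -0.1 q [-14.  34.  97.   0.  49.  -7.]
```

```bash
python3 -m inch '{"dp":[[4,0,0],[4,0,0],[4,0,0],[4,0,0],[4,0,0],[4,0,0],[0,0,0],[0,0,0]],"yaw":[0,0,0,0,0,0,0,0]}'
python3 - <<'E'
from h import *
rep()
from rig import bot
for n in ["side","wrist"]:
    c=bot.capture(n);cv2.imwrite(f"pics/e_{n}.png",c["color"][:,:,::-1])
    if n=="side":cv2.imwrite("pics/e_sidez.png",cv2.resize(c["color"][100:310,225:410,::-1],None,fx=2.8,fy=2.8,interpolation=cv2.INTER_CUBIC))
E
```

```text
time_s: 4.88
position: [0.5611, -0.0229, 0.0994]
tcp_rot: [[-0.002, 0.992, -0.123], [0.0, -0.123, -0.992], [-1.0, -0.002, -0.0]]
force: [-3.0, -0.2, 3.6]
opening: 1.0
t 4.8833 tcp dock mm [-273.6   73.1] tip z 88.4 z in dock [-1.    -0.003] F dock [-0.6  3. ] 3.6 q [-14.  36.  98.  -0.  46.  -7.]
```

View pics/e_sidez.png

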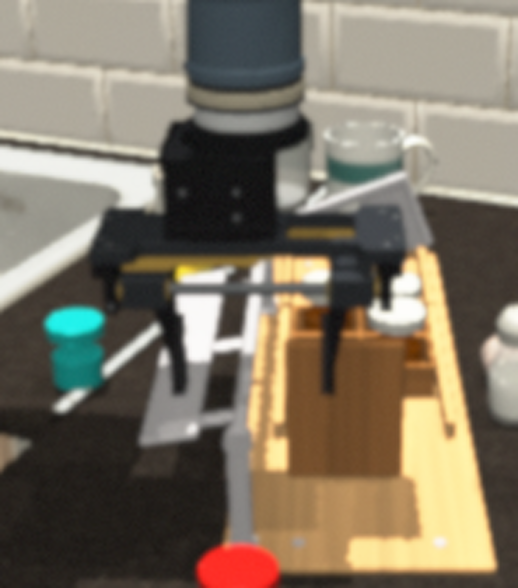

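View pics/e_wrist.png

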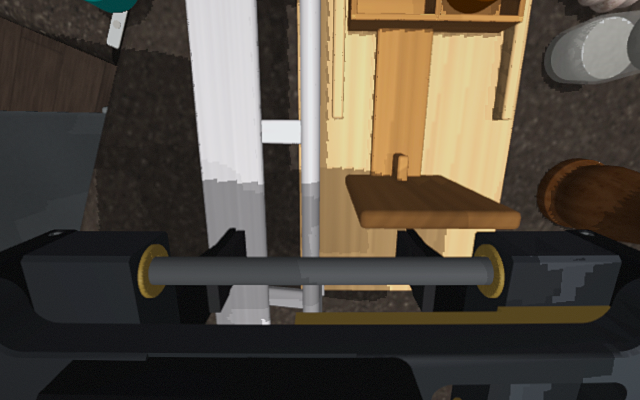

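The gate has risen, one finger is on the flap, and the other is behind the board with a small gap. I'll press on to about 0.65 rad and measure the gate.

```bash
python3 -m inch '{"dp":[[4,0.5,0],[4,0.5,0],[1,0,0],[0,0,0],[0,0,0]],"yaw":[0,0,0,0,0]}'
python3 - <<'E'
from h import *
rep()
from rig import bot
for n,b in [("side",(120,310,225,410)),("top",(135,265,205,425))]:
    c=bot.capture(n);pickle.dump(c,open(f"f_{n}.pkl","wb"))
    a=b;cv2.imwrite(f"pics/f_{n}.png",cv2.resize(c["color"][a[0]:a[1],a[2]:a[3],::-1],None,fx=3,fy=3,interpolation=cv2.INTER_CUBIC))
E
```

```text
time_s: 5.4
position: [0.5625, -0.023, 0.0905]
tcp_rot: [[-0.001, 0.992, -0.123], [0.0, -0.123, -0.992], [-1.0, -0.001, -0.0]]
force: [-2.7, 0.2, 4.5]
opening: 0.997
t 5.4 tcp dock mm [-273.5   71.6] tip z 79.5 z in dock [-1.    -0.003] F dock [-0.1  2.7] 4.5 q [-14.  37.  98.  -0.  45.  -7.]
```

View pics/f_side.png

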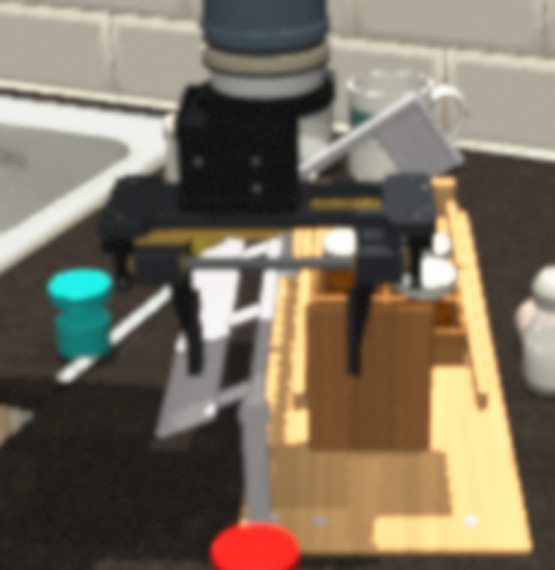

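View pics/f_top.png

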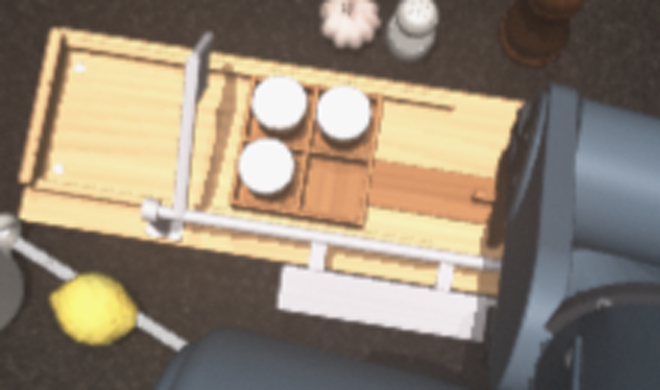

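Run:
```python
from h import *
T=pickle.load(open("f_top.pkl","rb"));S=pickle.load(open("f_side.pkl","rb"));R,t,_,_=fit()
f=lambda o,u:(o[0]+(u[0]+.5)/3-.5,o[1]+(u[1]+.5)/3-.5)
for a,b in [((203,37),(415,97)),((210,37),(415,97))]:
    p,g=tri(T,f((205,135),a),S,f((225,120),b));print(np.round(np.r_[(p[:2]-t)@R,p[2],g]*1000,1))
```

```text
[ -5.7 -32.4 165.8  14.5]
[-11.  -32.4 167.6  15. ]
```

Run:
```python
from h import *
T=pickle.load(open("f_top.pkl","rb"));S=pickle.load(open("f_side.pkl","rb"));R,t,_,_=fit()
f=lambda o,u:(o[0]+(u[0]+.5)/3-.5,o[1]+(u[1]+.5)/3-.5)
def px(c,uv,x):
    o,r=ray(c,uv);n=np.r_[R[:,0],0];k=(x-n@(o-np.r_[t,0]))/(n@r);p=o+k*r
    return np.round(np.r_[(p[:2]-t)@R,p[2]]*1000,1)
for n,u in [("arm end",(415,97)),("panel bottom",(463,158)),("arm along",(310,172))]:print(n,px(S,f((225,120),u),-.0),px(S,f((225,120),u),-.01))
for th in (.46,.55,.6,.65,.7):
    c,s=np.cos(th),np.sin(th);q=lambda a,b:(80-a*c+ -b*s, 90+a*s+b*c)
    e=lambda a,b:np.round((80-(a*c-b*-s)if 0 else 80-a*c+b*s,90+a*s+b*c))
    print(th,"end top",e(128,5),"panel bottom",e(128,-62))
```

```text
arm end [  0.  -25.9 161.7] [-10.  -25.4 164.9]
panel bottom [  0.  -63.9 111.6] [-10.  -63.  115.3]
arm along [  0.   55.5 100.8] [-10.   55.2 104.7]
0.46 end top [-32. 151.] panel bottom [-62.  91.]
0.55 end top [-27. 161.] panel bottom [-62. 104.]
0.6 end top [-23. 166.] panel bottom [-61. 111.]
0.65 end top [-19. 171.] panel bottom [-59. 118.]
0.7 end top [-15. 176.] panel bottom [-58. 125.]
```

By the side view the gate stands at about 0.58 rad, so I'll press 2.5 mm more and then start pushing slowly.

```bash
python3 -m inch '{"dp":[[1.5,0,0],[1,0,0],[0,0,-1.5],[0,0,-1.5],[0,0,-1.5],[0,0,-1.5],[0,0,-1.5],[0,0,-1.5],[0,0,-1.5],[0,0,-1.5],[0,0,-1.5],[0,0,-2],[0,0,-2],[0,0,-2],[0,0,-2],[0,0,-2],[0,0,-2],[0,0,-1],[0,0,0],[0,0,0]],"yaw":[0,0,0,0,0,0,0,0,0,0,0,0,0,0,0,0,0,0,0,0]}'
python3 - <<'E'
from h import *
rep()
from rig import bot
c=bot.capture("wrist");cv2.imwrite("pics/g_w.png",c["color"][:,:,::-1])
c=bot.capture("side");cv2.imwrite("pics/g_s.png",cv2.resize(c["color"][120:310,225:410,::-1],None,fx=3,fy=3,interpolation=cv2.INTER_CUBIC))
E
```

```text
time_s: 7.17
position: [0.5667, 0.0022, 0.0883]
tcp_rot: [[0.001, 0.992, -0.123], [-0.002, -0.123, -0.992], [-1.0, 0.001, 0.002]]
force: [-3.9, -7.8, 4.1]
opening: 1.003
t 7.1667 tcp dock mm [-248.    70.7] tip z 77.3 z in dock [-1.    -0.003] F dock [-8.3  2.8] 4.1 q [-11.  38.  97.  -0.  45.  -4.]
```

View pics/g_w.png

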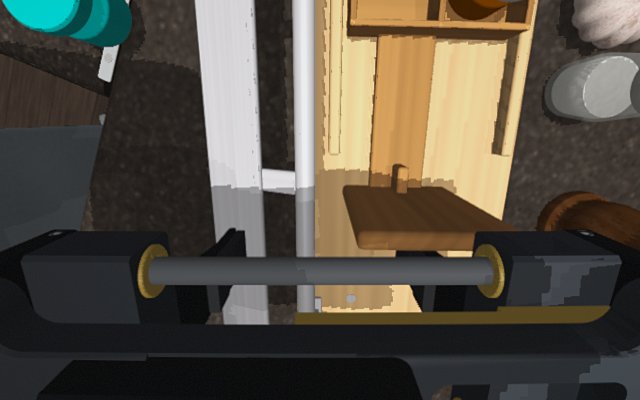

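View pics/g_s.png

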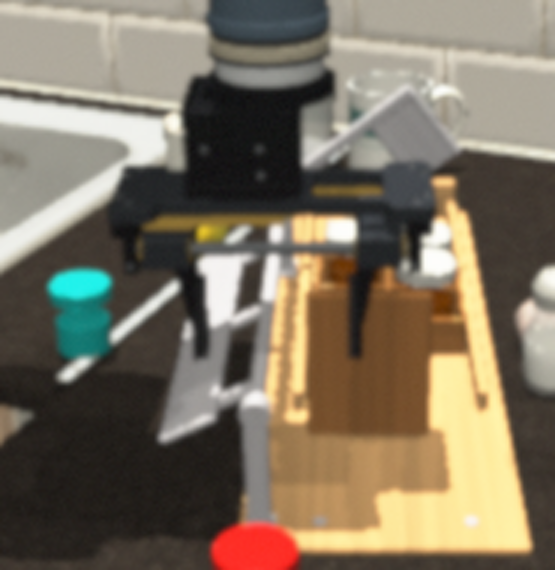

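The tray is in contact and moving (8 N), with the gate well up. Pushing on.

```bash
python3 -m inch '{"dp":[[0,0,-1.5],[0,0,-2],[0,0,-2.5],[0,0,-3],[0,0,-3],[0,0,-3],[0,0,-3],[0,0,-3],[0,0,-3],[0,0,-3],[0,0,-3],[0,0,-3],[0,0,-3],[0,0,-3],[0,0,-3],[0,0,-2.5],[0,0,-2],[0,0,-1.5],[0,0,-0.5],[0,0,0]],"yaw":[0,0,0,0,0,0,0,0,0,0,0,0,0,0,0,0,0,0,0,0]}'
python3 - <<'E'
from h import *
rep()
from rig import bot
c=bot.capture("top");cv2.imwrite("pics/h_t.png",cv2.resize(c["color"][135:265,205:425,::-1],None,fx=3.6,fy=3.6,interpolation=cv2.INTER_CUBIC))
c=bot.capture("side");cv2.imwrite("pics/h_s.png",cv2.resize(c["color"][120:310,225:410,::-1],None,fx=3,fy=3,interpolation=cv2.INTER_CUBIC))
E
```

```text
time_s: 8.93
position: [0.5724, 0.0502, 0.0884]
tcp_rot: [[0.0, 0.992, -0.123], [-0.002, -0.123, -0.992], [-1.0, 0.0, 0.002]]
force: [-3.4, -8.1, 5.8]
opening: 1.005
t 8.9333 tcp dock mm [-199.7   71. ] tip z 77.4 z in dock [-1.    -0.003] F dock [-8.5  2.4] 5.8 q [-6. 38. 96. -0. 46.  1.]
```

View pics/h_t.png

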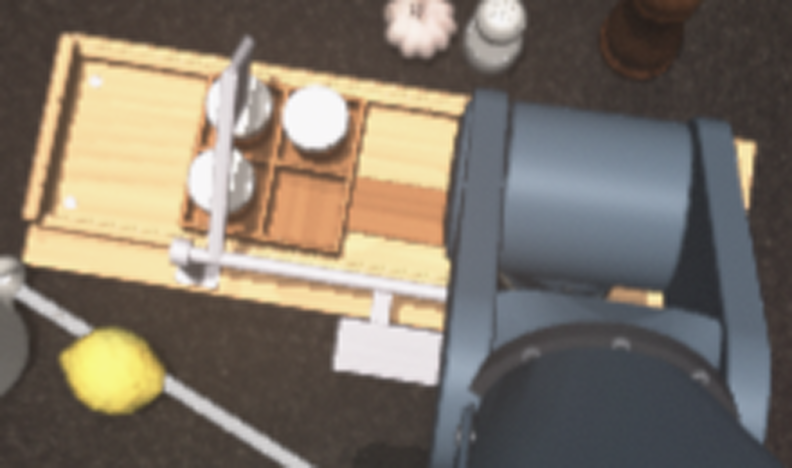

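View pics/h_s.png

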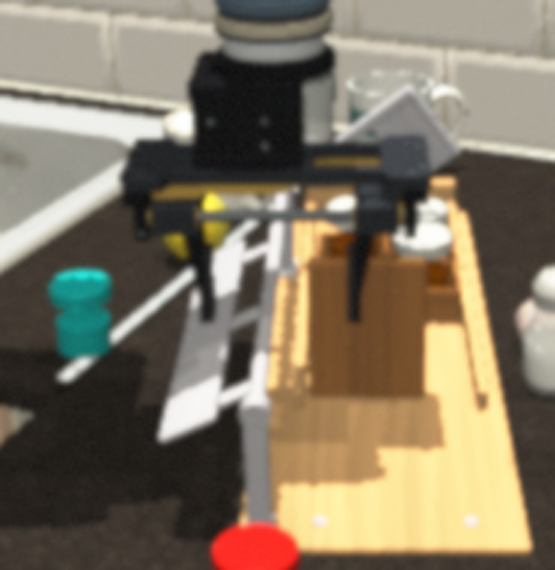

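The gate arm is passing clear over the jars and the tray is running straight. I'll keep pushing.

```bash
python3 -m inch '{"dp":[[0,0,-1.5],[0,0,-2.5],[0,0,-3.5],[0,0,-4],[0,0,-4],[0,0,-4],[0,0,-4],[0,0,-4],[0,0,-4],[0,0,-4],[0,0,-4],[0,0,-4],[0,0,-4],[0,0,-4],[0,0,-4],[0,0,-4],[0,0,-3],[0,0,-2],[0,0,-1],[0,0,0]],"yaw":[0,0,0,0,0,0,0,0,0,0,0,0,0,0,0,0,0,0,0,0]}'
python3 - <<'E'
from h import *
rep()
from rig import bot
c=bot.capture("top");cv2.imwrite("pics/i_t.png",cv2.resize(c["color"][135:265,205:425,::-1],None,fx=3.6,fy=3.6,interpolation=cv2.INTER_CUBIC))
E
```

```text
time_s: 10.7
position: [0.5801, 0.1153, 0.0884]
tcp_rot: [[-0.001, 0.992, -0.123], [-0.002, -0.123, -0.992], [-1.0, -0.001, 0.002]]
force: [-3.9, -6.7, 6.6]
opening: 1.0
t 10.7 tcp dock mm [-134.1   71.6] tip z 77.4 z in dock [-1.    -0.002] F dock [-7.1  3. ] 6.6 q [ 0. 39. 94. -0. 48.  8.]
```

View pics/i_t.png

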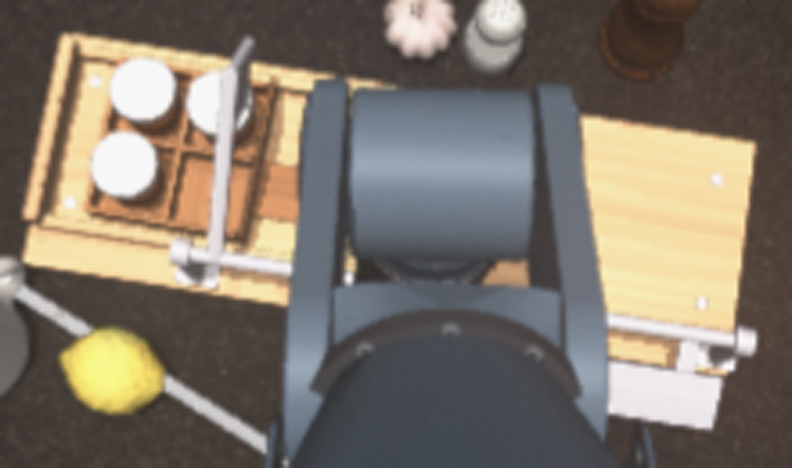

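About 29 mm remain. I'll do most of it, then creep.

```bash
python3 -m inch '{"dp":[[0,0,-1.5],[0,0,-2],[0,0,-2.5],[0,0,-2.5],[0,0,-2.5],[0,0,-2.5],[0,0,-2.5],[0,0,-2.5],[0,0,-2.5],[0,0,-1.5],[0,0,-1],[0,0,-1],[0,0,0],[0,0,0]],"yaw":[0,0,0,0,0,0,0,0,0,0,0,0,0,0]}'
python3 -c "from h import *;rep()"
python3 -m inch '{"dp":[[0,0,-1],[0,0,-1],[0,0,-1],[0,0,-1],[0,0,0],[0,0,0]],"yaw":[0,0,0,0,0,0]}'
python3 -c "from h import *;rep()"
```

```text
time_s: 11.92
position: [0.583, 0.1393, 0.0884]
tcp_rot: [[-0.001, 0.992, -0.123], [-0.002, -0.123, -0.992], [-1.0, -0.001, 0.002]]
force: [-3.9, -9.0, 7.3]
opening: 1.002
t 11.9167 tcp dock mm [-109.9   71.7] tip z 77.4 z in dock [-1.    -0.002] F dock [-9.4  2.7] 7.3 q [ 3. 39. 92. -0. 48. 10.]
time_s: 12.42
position: [0.5834, 0.1432, 0.0884]
tcp_rot: [[-0.001, 0.992, -0.123], [-0.002, -0.123, -0.992], [-1.0, -0.001, 0.002]]
force: [-4.6, -9.1, 8.2]
opening: 0.999
t 12.4167 tcp dock mm [-106.1   71.7] tip z 77.4 z in dock [-1.    -0.002] F dock [-9.6  3.5] 8.2 q [ 3. 39. 92. -0. 48. 10.]
```

```bash
python3 -m inch '{"dp":[[0,0,-1],[0,0,-1],[0,0,-1],[0,0,0]],"yaw":[0,0,0,0]}'
python3 -c "from h import *;rep()"
```

```text
time_s: 12.75
position: [0.5835, 0.1435, 0.0885]
tcp_rot: [[-0.003, 0.992, -0.124], [-0.006, -0.124, -0.992], [-1.0, -0.002, 0.007]]
force: [-5.0, -18.4, 8.8]
opening: 1.0
t 12.75 tcp dock mm [-105.7   71.7] tip z 77.5 z in dock [-1.    -0.001] F dock [-18.9   2.7] 8.8 q [ 3. 39. 92. -0. 49. 11.]
```

The push force doubled (9 → 19 N) with no motion at TCP x = -105.7 (-104.5 was predicted), so the tray is at the stop. I'll check by eye before letting go.

Run:
```python
from h import *
from rig import bot
c=bot.capture("top");cv2.imwrite("pics/j_t.png",cv2.resize(c["color"][135:225,205:305,::-1],None,fx=6.5,fy=6.5,interpolation=cv2.INTER_CUBIC))
```

```text
(no output)
```

View pics/j_t.png

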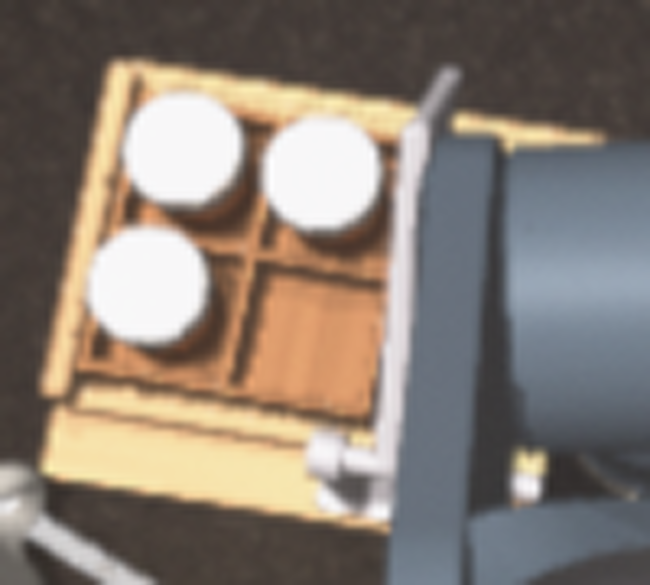

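The tray's front edge lies against the stop and all three jars stand in their cells. I'll back off from the board with the flap still held, then rise so the gate closes.

```bash
python3 -m inch '{"dp":[[0,0,2],[0,0,3],[0,0,3],[0,0,3],[0,0,2],[0,0,1],[0,0,0],[0,0,0]],"yaw":[0,0,0,0,0,0,0,0]}'
python3 -c "from h import *;rep()"
python3 -m inch '{"dp":[[-2,0,0],[-3,0,0],[-3,0,0],[-3,0,0],[-3,0,0],[-3,0,0],[-3,0,0],[-3,0,0],[-3,0,0],[-4,0,0],[-6,0,0],[-8,0,0],[-10,0,0],[-15,0,0],[-20,0,0],[-20,0,0],[-20,0,0],[-10,0,0],[0,0,0],[0,0,0]],"yaw":[0,0,0,0,0,0,0,0,0,0,0,0,0,0,0,0,0,0,0,0]}'
python3 -c "from h import *;rep()"
python3 -m inch '{"dp":[[0,-10,10],[0,-20,20],[0,-28,28],[0,-28,28],[0,-28,28],[0,-20,20],[0,-10,10],[0,0,0],[0,0,0]],"yaw":[0,0,0,0,0,0,0,0,0]}'
python3 - <<'E'
from h import *
rep()
from rig import bot
c=bot.capture("top");pickle.dump(c,open("k_t.pkl","wb"));cv2.imwrite("pics/k_t.png",cv2.resize(c["color"][120:280,200:460,::-1],None,fx=3,fy=3,interpolation=cv2.INTER_CUBIC))
c=bot.capture("side");cv2.imwrite("pics/k_s.png",cv2.resize(c["color"][150:350,220:450,::-1],None,fx=3,fy=3,interpolation=cv2.INTER_CUBIC))
E
```

```text
time_s: 13.47
position: [0.5825, 0.1344, 0.088]
tcp_rot: [[0.0, 0.992, -0.123], [0.001, -0.123, -0.992], [-1.0, -0.0, -0.001]]
force: [-1.3, 4.3, 4.8]
opening: 0.997
t 13.4667 tcp dock mm [-114.9   71.6] tip z 77.0 z in dock [-1.    -0.002] F dock [4.1 1.8] 4.8 q [ 2. 39. 93.  0. 48.  9.]
time_s: 15.13
position: [0.5826, 0.1338, 0.2276]
tcp_rot: [[0.001, 0.992, -0.123], [0.0, -0.123, -0.992], [-1.0, 0.001, -0.0]]
force: [-1.1, 0.6, -0.0]
opening: 0.999
t 15.1333 tcp dock mm [-115.5   71.4] tip z 216.6 z in dock [-1.    -0.003] F dock [0.4 1.1] -0.0 q [ 2. 28. 87. -0. 65.  9.]
time_s: 15.88
position: [0.4213, 0.0084, 0.2264]
tcp_rot: [[-0.001, 0.992, -0.125], [0.001, -0.125, -0.992], [-1.0, -0.001, -0.001]]
force: [0.4, -0.1, -0.5]
opening: 0.997
t 15.8833 tcp dock mm [-260.1  215.7] tip z 215.4 z in dock [-1.    -0.001] F dock [-0.  -0.4] -0.5 q [-14.  15. 110.   0.  55.  -7.]
```

View pics/k_t.png

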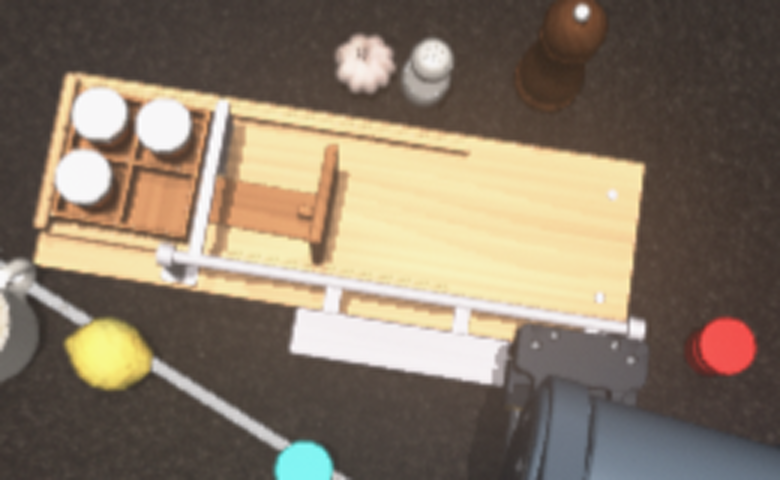

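View pics/k_s.png

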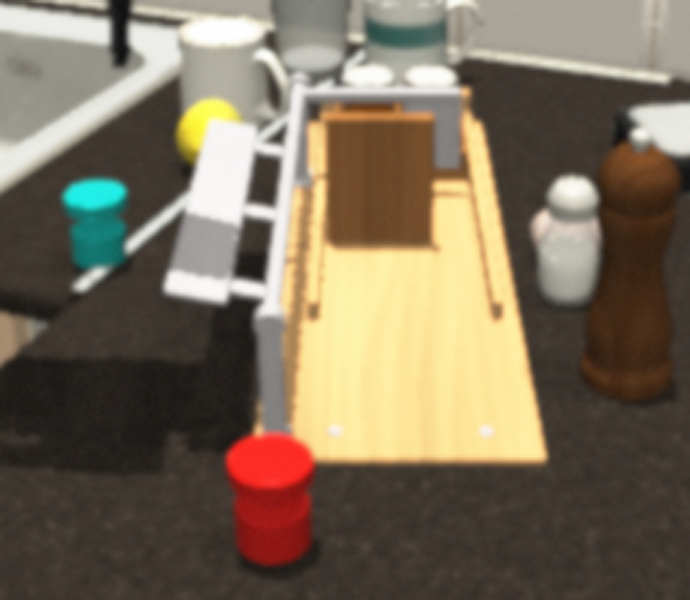

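Run:
```python
from h import *
c=pickle.load(open("k_t.pkl","rb"));R,t,_,_=fit()
cv2.imwrite("pics/l.png",cv2.resize(c["color"][140:205,205:325,::-1],None,fx=6.5,fy=6.5,interpolation=cv2.INTER_CUBIC))
for u,z in [((339,146),.111),((324,249),.111)]:
    p=plane(c,(200+(u[0]+.5)/3-.5,120+(u[1]+.5)/3-.5),z);print(np.round((p[:2]-t)@R*1000,1))
```

```text
[-97.  -21.4]
[-98.4  59.9]
```

View pics/l.png

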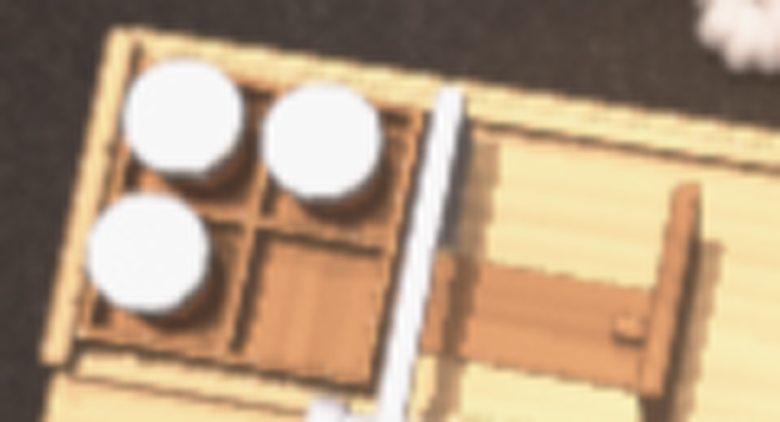

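```bash
python3 -c "
from rig import bot
print(bot.hand_in())"
```

```text
the job is handed in; nothing more can be done
None
```

The spice tray is home against the end stop with the gate shut behind it, and I handed the job in at about 16 s of the 48 s.

One fingertip pressed the flap until the gate stood at roughly 0.65 rad. That figure is an estimate: the side view gave about 0.58 rad, and I then pressed 2.5 mm further. I held the flap there while the other finger pushed the tray by its rear board. At the end I backed off 9 mm from the board with the flap still held, then rose so the gate closed.

- **Tray at the stop:** the push force rose from about 9 to 19 N while the tool moved only 0.4 mm.
- **Board position:** it measures dock x ≈ -97 to -98 mm in the top view and about -96 mm by the tool position, against -95 mm nominal. That is within the 1–2 mm measuring error, with no visible gap at the stop.
- **Final pictures:** the gate is shut behind the tray, and the three jars stand in their cells. The pepper mill, salt shaker, garlic, lemon and the red and turquoise jars look undisturbed, and the robot is clear.
- **Check that disagreed:** my first two-view measurement of the open gate's end missed by 14 mm, because I had matched the wrong points. I replaced it with the side-view estimate and saw no contact with the gate in the pictures taken as the tray passed.

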